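# Lay out the coffee set

## Task

Set the coffee things out for serving: an espresso cup on each of the two small saucers, the large cup on the large saucer and the steel milk jug on the cork coaster, each standing flat in the middle of its place, in the well. The two espresso cups are stacked, so lift the upper one off by itself and never carry the pair together. Keep all of them upright, leave the saucers and the coaster where they lie, and do not push the sugar bowl or the kitchen timer about.

Things in the scene. Friction and masses are not known exactly. Their poses are not given: they have to be found in the camera images.
- cup_top_mid (a point): upper of two stacked white espresso cups of one shape (see the lower), at its centre, 29 mm above its underside and 29 below its rim; z up. Handle on its own +x side: take it across its own y. At the start its foot sits inside the lower cup, its shoulder on that cup's rim, 40 mm higher: only its top 40 mm are free, fingers reaching lower grip both. Pair 98 mm high; lifts straight out.
- cup_low_mid (a point): lower stacked espresso cup, at its centre, 29 mm up; z up. 58 mm high; upright body 58 mm wide, 60 at the rim, wall 3; below a flat shoulder 18 mm up a foot 45 mm wide. Handle on its own +x side, 26 to 50 mm up, reaching 49 mm from the axis: take it across its own y. Stands on the worktop.
- cup_large_mid (a point): large white coffee cup with a handle, 67 mm across the upper body and rim, 70 mm high, foot 61 mm wide, wall 3.5 mm. Handle on its own +x side, reaching 57 mm from its axis, so take the body across its own y axis. This point is its centre, half-way up (35 mm above its underside); z points up. Stands alone on the worktop at the start.
- milk_jug_mid (a point): small steel milk jug, open at the top, 75 mm high; 58 mm across near its foot, 55 half-way up, 51 at the neck (58 mm up), 53 at the rim; foot 55. Handle on its own +x side, reaching 51 mm from its axis, pouring lip on its -x side: take it across its own y. This point is its centre, 37.5 mm above its underside; z up.
- saucer_small_a: small white saucer, loose, 108 mm across, rim 14 mm high; round well in its middle 58 mm wide, floor 4 mm above the underside and 3 mm below the well's edge: fits an espresso cup's foot, not the large cup. Either espresso cup may go on it. Origin: centre of its underside, z up; round, yaw means nothing.
- saucer_small_b: small white saucer, loose, 108 mm across, rim 14 mm high; round well in its middle 58 mm wide, floor 4 mm above the underside and 3 mm below the well's edge: fits an espresso cup's foot, not the large cup. Either espresso cup may go on it. Origin: centre of its underside, z up; round, yaw means nothing.
- saucer_large: large white saucer, loose, 128 mm across, 14 mm high at its rim, with a round well in its middle 74 mm wide whose floor is 4 mm above the saucer's underside and 3 mm below the well's edge: for the large cup. Origin: centre of its underside; z up; it is round, its yaw means nothing.
- coaster: round cork coaster, loose, 90 mm across, 6.5 mm high at its rim, with a recess 71 mm wide whose floor is 3 mm above its underside: for the milk jug. Origin: centre of its underside; z up; its yaw means nothing.
- sugar_bowl: bystander, to be left alone: small open bowl with dark lozenges, 73 x 91 mm, 46 mm high, loose. Origin: centre of its underside. (Wall cabinets hang behind the work, from x = 0.58, 0.47 m above the worktop, at its left end a microwave oven from x = 0.52, y = 0.27, 0.52 m up: carry things low.)
- kitchen_timer: bystander, to be left alone: round wind-up kitchen timer, 66 mm across, 60 mm high, loose. Origin: centre of its underside.

How it is judged (in metres and radians):
At the end, for the whole second after the job is handed in: An espresso cup in each small saucer's well, the large cup in the large saucer's, the jug in the coaster's recess: each within 10 mm of the middle, down on the floor, upright within 0.05 rad, released, at rest; saucers and coaster within 30 mm of where they lay ((((horizontal distance between cup_top_mid and saucer_small_a below 0.01 m and z of cup_top_mid in the frame of saucer_small_a between 0.03 and 0.0355 m) and (horizontal distance between cup_low_mid and saucer_small_b below 0.01 m and z of cup_low_mid in the frame of saucer_small_b between 0.03 and 0.0355 m)) or ((horizontal distance between cup_top_mid and saucer_small_b below 0.01 m and z of cup_top_mid in the frame of saucer_small_b between 0.03 and 0.0355 m) and (horizontal distance between cup_low_mid and saucer_small_a below 0.01 m and z of cup_low_mid in the frame of saucer_small_a between 0.03 and 0.0355 m))) and horizontal distance between cup_large_mid and saucer_large below 0.01 m and z of cup_large_mid in the frame of saucer_large between 0.036 and 0.0415 m and horizontal distance between milk_jug_mid and coaster below 0.01 m and z of milk_jug_mid in the frame of coaster between 0.0375 and 0.043 m and angle between each of cup_top_mid, cup_low_mid, cup_large_mid, milk_jug_mid's own z axis and vertical below 0.05 rad and linear speed of each of cup_top, cup_low, cup_large, milk_jug below 0.02 m/s and distance of each of saucer_small_a, saucer_small_b, saucer_large, coaster from where it was at the start of the episode below 0.03 m); the robot touches nothing.
It fails at once if the lower espresso cup is lifted while the other still sits in it (height (world z) of cup_low_mid above 0.045 m and distance between cup_top_mid and cup_low_mid below 0.05 m).
It fails at once if a cup or the jug is tipped by more than 0.6 rad (angle between any of cup_top_mid, cup_low_mid, cup_large_mid, milk_jug_mid's own z axis and vertical above 0.6 rad).
It fails at once if the sugar bowl or the timer is pushed more than 30 mm (distance of any of sugar_bowl, kitchen_timer from where it was at the start of the episode above 0.03 m).
It also fails if it takes over 104 s, if anything falls off the work surface, if the arm or the gripper's body presses on something with over 40 N, if the wrist force passes 120 N, or if a joint passes its speed limit or range.

## Robot

A 6-joint arm with a two-finger parallel gripper is mounted at the origin on a cart in front of the work surface, level with it; the furniture and walls round the work are solid. World frame = base frame: x ahead of the robot, y to its left, z up, the work surface at z = 0. Lengths are in mm, angles in rad, forces in N, time in s.
With the tool pointing down it reaches from about 350 to 875 mm from the base axis. Payload 4.2 kg.
Tool frame: the origin (TCP) lies at the very end of the fingers, on their centre line; the grasp point (between the pads) lies arm.hold_point_z behind it (arm.hold_point_z is the distance from the TCP to the grasp point, in mm); z points along the fingers, y is the direction in which the jaws open and shut (so a half turn about z gives the same grasp; the last joint's range is limited). The gripper opens to 85 mm and grips with 20 to 120 N. Pads are 22 mm wide; open, the fingers measure 114 mm over their backs; the gripper's body (76 mm by 85 mm) begins 54 mm behind the grasp point. The pads swing forward as they close: fully open they stand 13 mm farther back than shut.
Start: joints at [-0.849, 0.385, 0.008, 0, -1.194, -0.259], TCP at [279.046, -559.225, 231.312] pointing down, gripper open.
Joint ranges: [-3.14, 3.14], [-1.21, 2.06], [-1.07, 1.41], [-3.16, 2.05], [-2.99, -0.16], [-3.1, 3.1]. Speed limits (rad/s): [2.79, 2.79, 3.14, 3.14, 3.14, 3.14].

## Interface

Orientations are given as a unit quaternion [x, y, z, w].
In Python, from bench import arm gives the robot as it stands.
- The arm moves only by the tool step_arm, never from a script. Its argument "series" is a list of rows, each a list of 6 numbers: the shift along the world's x, y, z scaled (see below), then the turn, a rotation vector about the world's x, y, z scaled (see below). A call has 1 to 12 rows; each row is the pose to reach, as a shift and turn from the pose commanded when the call began; what a row does not reach only later rows make up. The controller multiplies each number of a shift by 400 mm and each number of a turn by pi/2 rad. A row lasts 1/12 s, in which the tool goes at most 41.7 mm and 7.16 degrees, less where a joint would pass 70% of its speed; a pose out of reach is approached as far as the arm can. A call with a number of a shift or a turn outside -1 to 1 is refused whole. A call with a gripper value outside its range is refused whole. "jaw" is the opening, from -1 (shut) to 1 (fully open), set as the call begins (left out, the last holds). The fingers move at their own pace and stop on an object; the grip force is fixed at half the most. Time passes only in rows, so rows that repeat a pose let the fingers close. It gives the time, the measured TCP pose, the force and the opening at its end, in the units of the state.
- arm.read_state(): the state, without advancing time (a new reading comes with each control period).
- arm.get_image(name): name is "scene" or "side" or "wrist"; returns a dict with "image" (420x560x3 uint8, red, green, blue), "camera_matrix" (3x3 intrinsics, pixels), "world_from_camera" (4x4, takes a point from camera to world coordinates). Camera axes: x right, y up, looking along -z (the intrinsics and any distortion apply to the point x, -y, -z); pixel columns grow to the right and rows downward; lengths in mm; the calibration is good to about 2 mm. A picture is of the moment at which its call begins. There is no depth.
- arm.job_done(): hands the job in, once; it reports no verdict.
The state is a dict: "clock": time; "joints": joint angles; "joint_vel": joint speeds; "joint_efforts": joint torques, N m; "position": TCP position; "ee_rot": TCP orientation; "contact_force": force on the tool from outside, world axes, zero at the start; "wrist_torque": the same for the moment, N m; "gripper_width": finger opening in mm.
Only numpy, scipy, OpenCV 4.12 (cv2) and the standard library are available. Lean on these libraries where they do the work, as an engineer would, in place of code of your own. Each camera call takes 0.05 s, during which the arm holds its last target.

## Working session

There is one attempt and no reset: what is moved stays moved. The work goes in short steps, Python scripts to look and compute and a tool call to move; the robot and the scene stay as the last step left them, time stands still between calls to the robot, and variables do not carry over. Pictures are saved under pics/ and viewed, and the job is handed in when it is done.

Besides the shell and the picture viewer there is one more tool, called after "Request:" as name(argument=value, ...) on one line, values as JSON. step_arm: Moves the arm, as the interface text tells. Shifts and turns lie within -1 to 1; 1 stands for 400 mm of shift or pi/2 rad of turn. Its arguments: {"type":"object","properties":{"series":{"type":"array","items":{"type":"array","items":{"type":"number","minimum":-1,"maximum":1}}},"jaw":{"type":"number"}},"required":["series"]}

```bash
ls; mkdir -p pics
python3 - <<'E'
from bench import arm
import cv2,numpy as np,pickle
print(arm.read_state()); print(arm.hold_point_z)
d={}
for n in ["scene","side","wrist"]:
    r=arm.get_image(n); d[n]=r
    cv2.imwrite(f"pics/{n}0.png",r["image"][:,:,::-1])
    print(n,np.round(r["camera_matrix"],1).tolist(),np.round(r["world_from_camera"],3).tolist(),[k for k in r])
pickle.dump(d,open("im0.pkl","wb"))
E
```

```text
pics
{'clock': 0.0, 'joints': array([-8.49402698e-01,  3.85528745e-01,  6.62483089e-03, -5.30483919e-04,
       -1.19397214e+00, -2.58582662e-01]), 'joint_vel': array([-0.00078128,  0.00016853, -0.00040341,  0.00064921,  0.00155983,
       -0.00090187]), 'joint_efforts': array([-1.21066223e-03, -3.92283010e+01,  1.88402045e+01,  4.18615714e+00,
       -4.57232600e-03, -7.82966055e-06]), 'position': array([ 278.79603121, -558.72113383,  230.23329632]), 'ee_rot': array([-2.29250389e-01,  9.73366898e-01,  1.03353302e-03, -2.71852803e-04]), 'contact_force': array([ 0.48948695, -0.34969628, -0.0665461 ]), 'wrist_torque': array([ 0.01256356, -0.00354304,  0.0492253 ]), 'gripper_width': 85.05127469201749}
18.700000000000003
scene [[398.8, 0.0, 286.3], [0.0, 398.8, 212.4], [0.0, 0.0, 1.0]] [[0.569, 0.371, -0.734, -342.444], [-0.822, 0.256, -0.508, -527.766], [-0.0, 0.893, 0.451, 542.743], [0.0, 0.0, 0.0, 1.0]] ['image', 'camera_matrix', 'world_from_camera']
side [[411.4, 0.0, 275.1], [0.0, 411.4, 216.3], [0.0, 0.0, 1.0]] [[-0.839, 0.189, -0.51, -31.073], [-0.544, -0.334, 0.77, 616.131], [-0.025, 0.923, 0.383, 407.484], [0.0, 0.0, 0.0, 1.0]] ['image', 'camera_matrix', 'world_from_camera']
wrist [[329.9, 0.0, 279.6], [0.0, 329.9, 213.8], [0.0, 0.0, 1.0]] [[-0.446, -0.858, -0.253, 214.062], [0.895, -0.428, -0.126, -590.607], [0.0, -0.282, 0.959, 373.598], [0.0, 0.0, 0.0, 1.0]] ['image', 'camera_matrix', 'world_from_camera']
```

View pics/scene0.png

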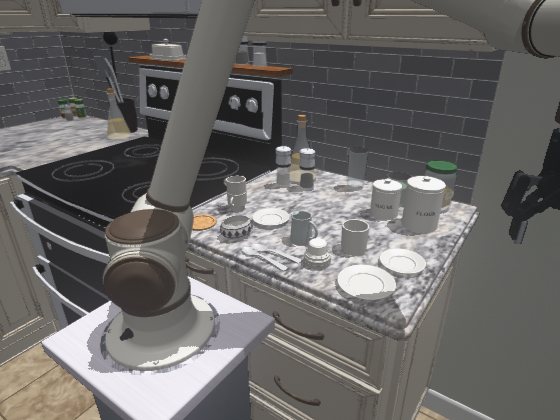

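View pics/side0.png

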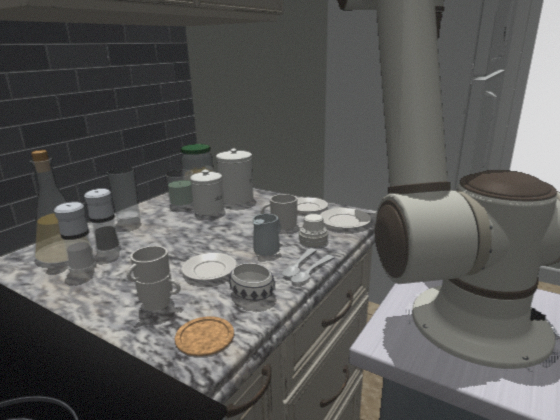

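View pics/wrist0.png

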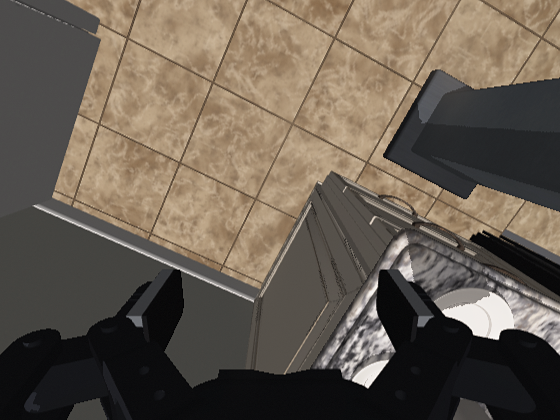

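The pictures show, in scene pixels: coaster (203,222), stack (235,192), bowl (236,227), small saucers (271,217) and (402,262), jug (302,228), timer (317,252), large cup (354,237) and large saucer (366,282). I'll enlarge these areas next.

Run:
```python
import cv2,pickle
d=pickle.load(open("im0.pkl","rb"))
a=d["scene"]["image"][165:305,180:440,::-1]; cv2.imwrite("pics/sc_crop0.png",cv2.resize(a,None,fx=3,fy=3,interpolation=cv2.INTER_CUBIC))
a=d["side"]["image"][185:365,120:380,::-1]; cv2.imwrite("pics/si_crop0.png",cv2.resize(a,None,fx=3,fy=3,interpolation=cv2.INTER_CUBIC))
```

```text
(no output)
```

View pics/sc_crop0.png

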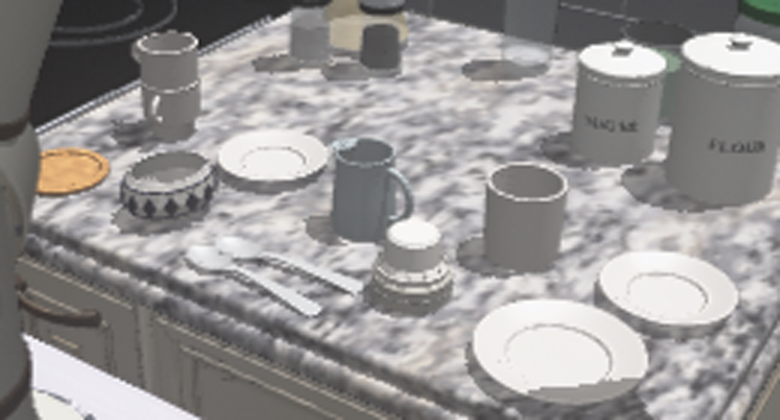

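View pics/si_crop0.png

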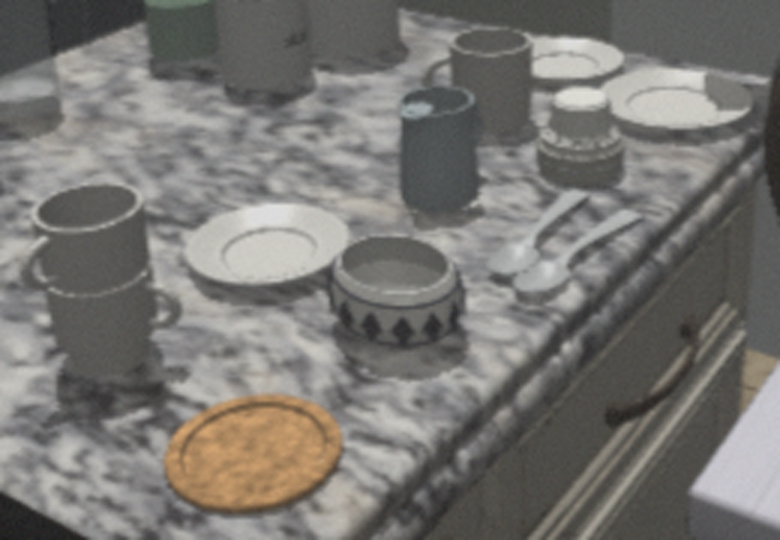

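```bash
cat > h.py <<'E'
import numpy as np,cv2
def proj(r,P):
    T=np.linalg.inv(r["world_from_camera"]);P=np.atleast_2d(P)
    c=P@T[:3,:3].T+T[:3,3]; q=np.c_[c[:,0],-c[:,1],-c[:,2]]@np.array(r["camera_matrix"]).T
    return q[:,:2]/q[:,2:]
def cast(r,uv,z):
    K=np.array(r["camera_matrix"]);W=np.array(r["world_from_camera"]);uv=np.atleast_2d(uv)
    d=np.c_[uv,np.ones(len(uv))]@np.linalg.inv(K).T
    d=np.c_[d[:,0],-d[:,1],-d[:,2]]@W[:3,:3].T; o=W[:3,3]
    z=np.asarray(z,float)
    return o+d*((z-o[2])/d[:,2])[:,None]
def tri(r1,u1,r2,u2):
    A=[]
    for r,u in((r1,u1),(r2,u2)):
        a=cast(r,u,0)[0];o=np.array(r["world_from_camera"])[:3,3];d=(a-o)/np.linalg.norm(a-o);A.append((o,np.eye(3)-np.outer(d,d)))
    return np.linalg.solve(A[0][1]+A[1][1],A[0][1]@A[0][0]+A[1][1]@A[1][0])
def shot(name,fn):
    from bench import arm
    import pickle
    r=arm.get_image(name);cv2.imwrite(f"pics/{fn}.png",r["image"][:,:,::-1]);pickle.dump(r,open(f"{fn}.pkl","wb"));return r
E
python3 - <<'E'
from h import *;import pickle
d=pickle.load(open("im0.pkl","rb"));s,i=d["scene"],d["side"]
np.set_printoptions(precision=1,suppress=True)
for n,a,b,z in [("coaster",(203,222),(204.3,335.7),6),("stack",(235.7,180),(150,257.7),98),("sA",(271,218.3),(209,267),12),("jug",(301.7,215),(266,219.3),75),("large",(355.3,226.3),(283.7,199),70),("sL",(366.3,281),(345.3,218.3),12),("sB",(402.3,261.7),(310.7,205),12),("bowl",(236,222),(252,275),46),("timer",(318,242),(313.7,218),60)]:
    print(n,cast(s,a,z)[0][:2],cast(i,b,z)[0][:2],tri(s,a,i,b))
# handles: top cup / lower cup in side & scene
print("tophandle",cast(i,(132,273),78),"low",cast(i,(177,286),38),cast(s,(231,201),38),"jugh",cast(s,(314,230),38),"largeh",cast(i,(266,210),35))
E
```

```text
coaster [347.  238.1] [341.4 256.3] [352.8 246.9  -2.1]
stack [471.6 216.9] [462.3 238.7] [480.1 226.1  90.2]
sA [466.3  85.2] [468.2 101.2] [476.3  92.8   5.5]
jug [429.8 -41.5] [419.9 -29.7] [429.2 -40.8  71.9]
large [ 461.7 -177.7] [ 459.6 -163.1] [ 467.5 -175.    65.6]
sL [ 346.6 -265.2] [ 339.1 -253.8] [ 345.4 -264.7    9.3]
sB [ 465.1 -303.5] [ 456.3 -292.6] [ 463.5 -303.4    9.7]
bowl [345.1 109.3] [342.7 128.8] [352.4 117.2  38.7]
timer [ 359.7 -132.2] [ 354.  -116.2] [ 362.4 -129.8   55.4]
tophandle [[478.9 264.8  78. ]] low [[438.9 211.7  38. ]] [[448.2 219.4  38. ]] jugh [[437.5 -75.1  38. ]] largeh [[ 507.2 -156.    35. ]]
```

Request:
step_arm(series=[[0.15,0.325,0.15,0,0,-0.1],[0.3,0.65,0.175,0,0,-0.2],[0.3,0.65,0.175,0,0,-0.2],[0.3,0.65,0.175,0,0,-0.2],[0.3,0.65,0.175,0,0,-0.2],[0.3,0.65,0.175,0,0,-0.2],[0.3,0.65,0.175,0,0,-0.2],[0.26,0.95,0.175,0,0,-0.294],[0.26,0.95,0.175,0,0,-0.294],[0.26,0.95,0.175,0,0,-0.294],[0.26,0.95,0.175,0,0,-0.294]])

```text
clock: 1.07
position: [381.9, -175.0, 301.6]
ee_rot: [-0.003, 1.0, 0.001, 0.0]
contact_force: [-0.2, 0.1, -0.4]
gripper_width: 85.2
```

Run:
```python
from h import *
from bench import arm
r=shot("wrist","w1");print(arm.read_state()["position"],arm.read_state()["ee_rot"],np.round(r["world_from_camera"],3).tolist())
```

```text
[ 382.38393496 -176.12514449  301.76297372] [-3.29879679e-03  9.99994260e-01  3.61574882e-04  6.84069530e-04] [[-0.007, -0.959, -0.284, 309.304], [1.0, -0.007, -0.001, -175.125], [-0.001, -0.284, 0.959, 444.739], [0.0, 0.0, 0.0, 1.0]]
```

View pics/w1.png

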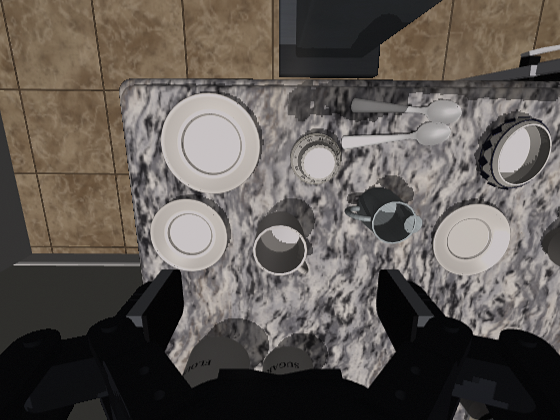

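Request:
step_arm(series=[[0,0.5,0,0,0,0],[0,0.5,0,0,0,0],[0,0.5,0,0,0,0],[0,0.5,0,0,0,0],[0,0.5,0,0,0,0],[0,0.5,0,0,0,0],[0,0.5,0,0,0,0]])

```text
clock: 1.7
position: [383.3, 21.7, 301.2]
ee_rot: [-0.002, 1.0, -0.0, -0.0]
contact_force: [0.0, 1.2, -0.2]
gripper_width: 85.4
```

Run:
```python
from h import *
from bench import arm
r=shot("wrist","w2");print(arm.read_state()["position"],arm.read_state()["ee_rot"],np.round(r["world_from_camera"],3).tolist())
```

```text
[383.22297503  20.68866029 301.11737699] [-9.58968002e-04  9.99999449e-01 -2.81440408e-04 -3.21085496e-04] [[-0.004, -0.959, -0.283, 310.905], [1.0, -0.005, 0.001, 22.014], [-0.002, -0.283, 0.959, 444.474], [0.0, 0.0, 0.0, 1.0]]
```

View pics/w2.png

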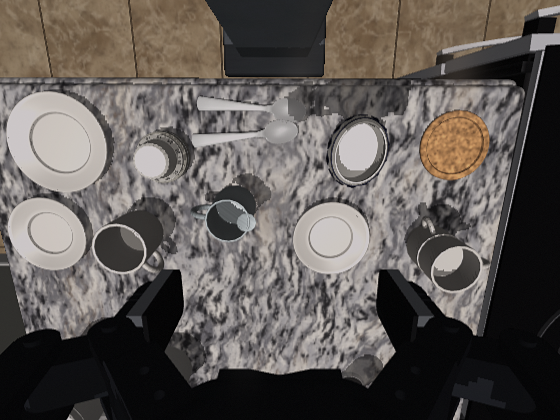

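```bash
cat >> h.py <<'E'
def rimfit(r,c0,z,R,tol=7,it=6,blur=1.0):
    """radial-edge circle fit on plane z, about c0; returns centre,radius,n inliers,rms"""
    from scipy.optimize import least_squares
    g=cv2.GaussianBlur(cv2.cvtColor(r["image"],cv2.COLOR_RGB2GRAY).astype(np.float32),(0,0),blur)
    c=np.array(c0,float)[:2];R0=R
    th=np.radians(np.arange(0,360,4));
    for k in range(it):
        t=tol if k<2 else max(3,tol*0.6)
        rr=np.arange(R-t,R+t+.01,.5);pts=[]
        for a in th:
            P=np.c_[c[0]+rr*np.cos(a),c[1]+rr*np.sin(a),np.full(len(rr),z)]
            uv=proj(r,P).astype(np.float32)
            v=cv2.remap(g,uv[:,0][None],uv[:,1][None],cv2.INTER_LINEAR,borderMode=cv2.BORDER_REPLICATE)[0]
            d=np.abs(np.gradient(v));j=d.argmax()
            if 0<j<len(rr)-1 and d[j]>1.5: pts.append(P[j,:2])
        pts=np.array(pts)
        f=lambda q:np.hypot(pts[:,0]-q[0],pts[:,1]-q[1])-q[2]
        s=least_squares(f,[*c,R],loss="soft_l1",f_scale=0.7)
        c=s.x[:2];R=np.clip(s.x[2],R0-3,R0+3)
    e=f(s.x);ok=np.abs(e)<1.5
    return c,s.x[2],ok.sum(),len(pts)
E
python3 - <<'E'
from h import *;import pickle
np.set_printoptions(precision=1,suppress=True)
w=[pickle.load(open(f"w{k}.pkl","rb")) for k in (1,2)]
L={"coasterRim":((2,(455,145)),6.5,45),"coasterRec":((2,(455,145)),6.5,35.5),
"sA":((1,(471,240)),14,54),"sAwell":((1,(468,238)),7,29),"sB":((1,(189,234)),14,54),"sBwell":((1,(190,233)),7,29),
"sL":((1,(211,143)),14,64),"sLwell":((1,(211,144)),7,37),"large":((1,(280,251)),70,33.5),"jug":((1,(396,222)),75,26.5),
"stack":((2,(455,268)),98,30),"timer":((1,(318,161)),60,None),"bowl":((1,(520,155)),46,None)}
for n,((k,uv),z,R) in L.items():
    c=cast(w[k-1],uv,z)[0][:2]
    print(n,c)
    if R:
        for q in (0,1):
            u=proj(w[q],[[*c,z]])[0]
            if 20<u[0]<540:
                f=rimfit(w[q],c,z,R); print("   w%d"%(q+1),*f)
E
```

```text
coasterRim [345.6 249.6]
   w2 [346.5 248.2] 45.193879746489884 61 86
coasterRec [345.6 249.6]
   w2 [347.2 249.4] 35.60764968791693 47 86
sA [473.3  92.6]
   w1 [473.8  92.7] 53.075165899018664 89 89
   w2 [473.9  92.8] 53.00202200951108 90 90
sAwell [472.9  92.2]
   w1 [473.6  94.4] 29.44028366484125 61 90
   w2 [473.8  93.4] 28.61017826492044 72 86
sB [ 467.1 -299.9]
   w1 [ 469.7 -300.9] 53.12813890708083 90 90
   w2 [ 469.7 -301.7] 53.24916169737517 87 89
sBwell [ 468.1 -300.4]
   w1 [ 468.1 -301. ] 29.562397870378184 41 72
   w2 [ 470.2 -303.2] 29.918373523061874 59 80
sL [ 343.  -262.9]
   w1 [ 345.6 -264.3] 63.095399591953374 88 89
   w2 [ 345.5 -264.7] 63.16637117179189 86 88
sLwell [ 344.9 -264.4]
   w1 [ 344.8 -263.2] 38.502844802834645 45 90
   w2 [ 344.4 -266.1] 38.12889015085822 76 89
large [ 467.9 -173.7]
   w1 [ 465.4 -173.9] 31.191953014701856 81 90
   w2 [ 466.1 -173.5] 31.07049296668312 75 90
jug [428.  -37.4]
   w1 [427.9 -40.8] 24.806331110017968 77 87
   w2 [427.6 -39.3] 25.008590672860127 78 86
stack [477.  223.5]
   w2 [477.9 224.1] 27.691252661115612 79 90
timer [ 359.1 -130.4]
bowl [352.1 112.7]
```

The saucers, coaster and rims agree between the two wrist views to about 1–2 mm. The handle directions come next.

Run:
```python
from h import *;import pickle
w=[pickle.load(open(f"w{k}.pkl","rb")) for k in (1,2)]
def crop(q,x,y,s=95):
    return cv2.resize(w[q]["image"][y:y+s,x:x+s,::-1],(390,300) if 0 else (300,300),interpolation=cv2.INTER_CUBIC)
a=np.hstack([crop(0,235,195),crop(0,335,165)]);b=np.hstack([crop(1,85,185),crop(1,400,205)])
cv2.imwrite("pics/hand.png",np.vstack([a,b]))
```

```text
(no output)
```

View pics/hand.png

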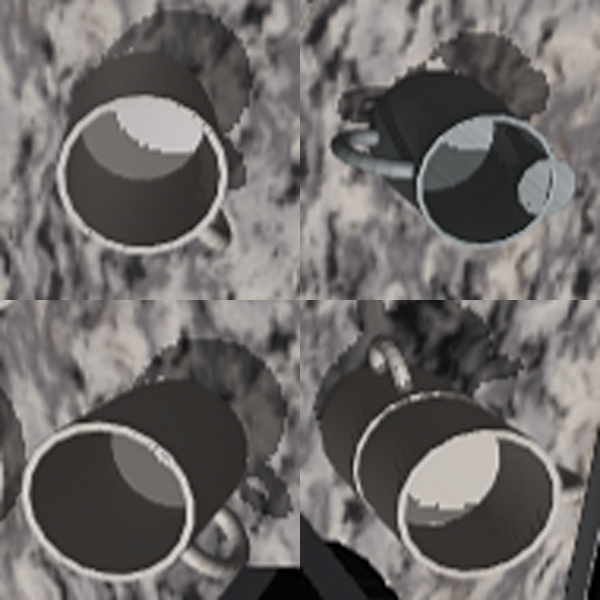

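Run:
```python
from h import *;import pickle
np.set_printoptions(precision=1,suppress=True)
w1,w2=[pickle.load(open(f"w{k}.pkl","rb")) for k in (1,2)]
d=pickle.load(open("im0.pkl","rb"));s,i=d["scene"],d["side"]
for n,r,uv,z,c in [("large",w2,(162.6,262.6),38,(465.8,-173.7)),("large1",w1,(307.5,272),38,(465.8,-173.7)),("jug",w1,(345.5,211),42,(427.7,-40)),("jug2",w2,(195,212),42,(427.7,-40)),("jugs",s,(317,230),42,(428.5,-42)),("jug lip",w1,(516.5-100,222),75,(427.7,-40)),
 ("low",w2,(423.75,219.25),38,(477.9,224.1)),("low_side",i,(180,287),38,(463,238)),("lows",s,(231,201),38,(472,217)),("top",w2,(485,262),78,(477.9,224.1)),("top_side",i,(129,273),78,(462.3,238.7)),("tops",s,(225,184),78,(472,217))]:
    p=cast(r,uv,z)[0][:2]-c; print(n,p,np.hypot(*p),np.degrees(np.arctan2(p[1],p[0])))
```

```text
large [34.2 38.4] 51.40399013136469 48.26744544333314
large1 [46.2 37.6] 59.55137362146313 39.171903070103106
jug [ -3.3 -50.8] 50.94202371016028 -93.70791353798694
jug2 [  0.1 -45.9] 45.85279983506801 -89.87280581811937
jugs [  7.2 -43. ] 43.58251705257859 -80.4947398518108
jug lip [ 0.2 26.7] 26.688662752074666 89.6244840489324
low [-40.7 -16.6] 43.92759133502943 -157.86531016771622
low_side [-30.8 -26.6] 40.67964776915877 -139.1580458852833
lows [-23.8   2.4] 23.97064546273548 174.13469966316072
top [ 0.6 46. ] 46.05344143697309 89.26324559257496
top_side [20.8 28.5] 35.289453051273675 53.9538005759895
tops [-6.2 38.8] 39.34098152162524 99.10457957233726
```

Request:
step_arm(series=[[0.06,0.1,0,0,0,0.1],[0.12,0.2,-0.02,0,0,0.2],[0.18,0.3,-0.06,0,0,0.3],[0.237,0.4,-0.1,0,0,0.4],[0.237,0.506,-0.15,0,0,0.5],[0.237,0.506,-0.15,0,0,0.6],[0.237,0.506,-0.15,0,0,0.7],[0.237,0.506,-0.15,0,0,0.8],[0.237,0.506,-0.15,0,0,0.9],[0.237,0.506,-0.15,0,0,0.9],[0.237,0.506,-0.15,0,0,0.9],[0.237,0.506,-0.15,0,0,0.9]])

```text
clock: 2.75
position: [479.0, 220.9, 240.8]
ee_rot: [-0.65, 0.76, -0.0, -0.001]
contact_force: [0.3, -0.1, 0.2]
gripper_width: 85.3
```

Run:
```python
from h import *
from bench import arm
r=shot("wrist","w3");s=arm.read_state();print(s["position"],s["ee_rot"],s["joints"],np.round(r["world_from_camera"],3).tolist())
for c,z,R in [((478,224),98,30),((478,224),98,27)]:print(rimfit(r,c,z,R))
```

```text
[478.96362139 220.99080209 240.87218237] [-6.49780549e-01  7.60121692e-01 -8.38672440e-05 -4.95004451e-04] [ 7.40150395e-01  2.12013677e-01 -2.13985987e-01  1.48318338e-04
 -1.14579165e+00 -8.96416337e-01] [[-0.988, -0.148, -0.043, 467.561], [0.154, -0.948, -0.277, 150.457], [0.0, -0.28, 0.96, 384.151], [0.0, 0.0, 0.0, 1.0]]
(array([477.91733811, 224.56139866]), np.float64(28.244326430035905), np.int64(86), 90)
(array([477.94746185, 224.63370586]), np.float64(28.254340957277854), np.int64(86), 90)
```

View pics/w3.png

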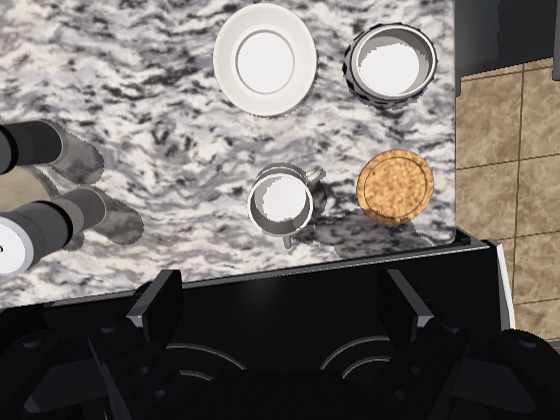

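Run:
```python
from h import *;import pickle
r=pickle.load(open("w3.pkl","rb"));c=np.array([477.9,224.5])
a=r["image"][160:255,235:335,::-1];cv2.imwrite("pics/w3c.png",cv2.resize(a,None,fx=6,fy=6,interpolation=cv2.INTER_CUBIC))
for n,uv,z in [("top",(287,245),78),("low",(323,172),38)]:
    p=cast(r,uv,z)[0][:2]-c;print(n,p,np.hypot(*p),np.degrees(np.arctan2(p[1],p[0])))
```

```text
top [ 1.08394869 47.37679335] 47.389191725753626 88.68934033987311
low [-47.10271295 -12.44039716] 48.71785143860605 -165.20531734787284
```

View pics/w3c.png

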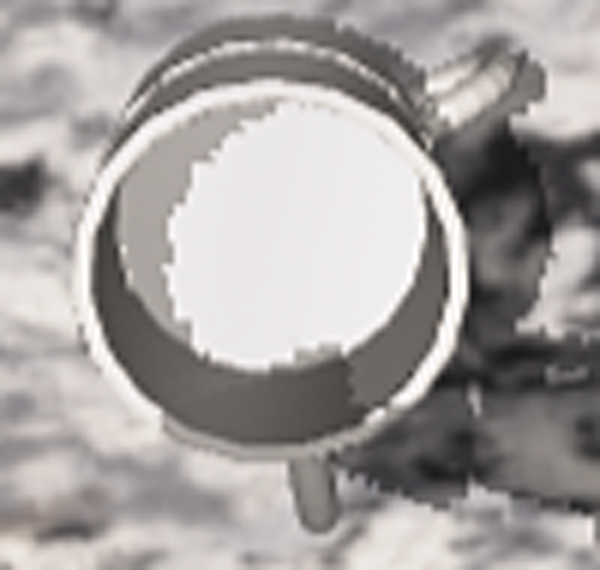

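Request:
step_arm(series=[[-0.003,0.009,-0.1,0,0,0],[-0.003,0.009,-0.2,0,0,0],[-0.003,0.009,-0.3,0,0,0],[-0.003,0.009,-0.35,0,0,0],[-0.003,0.009,-0.4,0,0,0],[-0.003,0.009,-0.425,0,0,0],[-0.003,0.009,-0.444,0,0,0],[-0.003,0.009,-0.444,0,0,0],[-0.003,0.009,-0.444,0,0,0]])

```text
clock: 3.55
position: [477.5, 226.6, 64.3]
ee_rot: [-0.649, 0.76, -0.0, 0.0]
contact_force: [-0.9, 1.0, 0.6]
gripper_width: 85.5
```

Run:
```python
from h import *
from bench import arm
r=shot("wrist","w4");r=shot("side","s4");s=arm.read_state();print(s["position"],s["contact_force"])
a=r["image"][165:345,60:320,::-1];cv2.imwrite("pics/s4c.png",cv2.resize(a,None,fx=3,fy=3,interpolation=cv2.INTER_CUBIC))
```

```text
[477.58847689 227.19693024  65.02088435] [ 0.44166564 -0.3606522  -0.42362297]
```

View pics/w4.png

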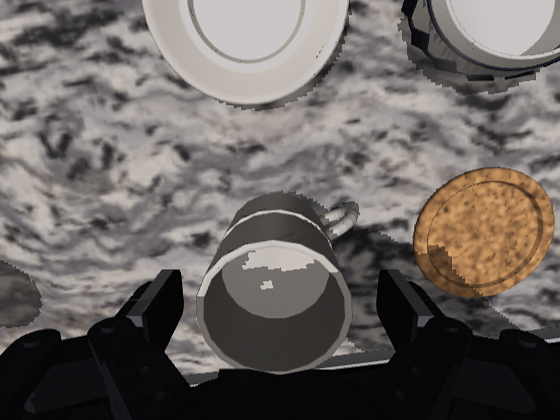

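View pics/s4c.png

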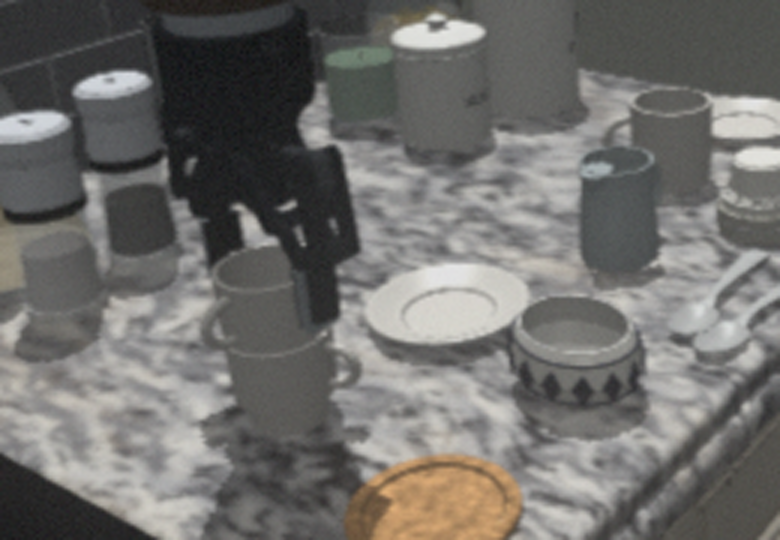

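Request:
step_arm(series=[[0,-0.005,0,0,0,0],[0,-0.005,0,0,0,0],[0,-0.005,0,0,0,0],[0,-0.005,0,0,0,0],[0,-0.005,0,0,0,0],[0,-0.005,0,0,0,0],[0,-0.005,0,0,0,0],[0,-0.005,0,0,0,0]], jaw=-1)

```text
clock: 4.32
position: [477.4, 225.2, 65.2]
ee_rot: [-0.65, 0.76, -0.0, 0.001]
contact_force: [0.6, -0.1, 5.4]
gripper_width: 58.2
```

Request:
step_arm(series=[[0,0,0.01,0,0,0],[0,0,0.02,0,0,0],[0,0,0.03,0,0,0],[0,0,0.045,0,0,0],[0,0,0.06,0,0,0],[0,0,0.06,0,0,0]])

```text
clock: 4.82
position: [477.4, 225.4, 89.2]
ee_rot: [-0.65, 0.76, -0.0, 0.001]
contact_force: [0.0, -0.4, -0.7]
gripper_width: 58.1
```

Run:
```python
from h import *
from bench import arm
r=shot("side","s5");s=arm.read_state();print(s["position"],s["contact_force"],s["gripper_width"])
a=r["image"][165:345,60:320,::-1];cv2.imwrite("pics/s5c.png",cv2.resize(a,None,fx=3,fy=3,interpolation=cv2.INTER_CUBIC))
```

```text
[477.05905193 225.19027412  88.58332273] [ 0.83340927  0.78572862 -0.74296511] 58.25899093663008
```

View pics/s5c.png

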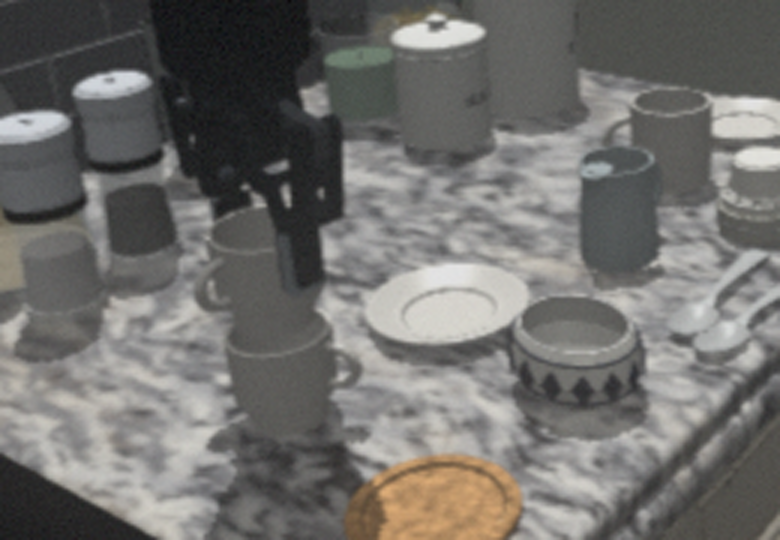

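Request:
step_arm(series=[[0,0,0.04,0,0,0],[0,-0.02,0.07,0,0,0],[0,-0.07,0.07,0,0,0],[-0.002,-0.13,0.07,0,0,0],[-0.004,-0.19,0.07,0,0,0],[-0.006,-0.25,0.06,0,0,0],[-0.0085,-0.3,0.03,0,0,0],[-0.0085,-0.33,0,0,0,0],[-0.0085,-0.33,-0.05,0,0,0],[-0.0085,-0.33,-0.09,0,0,0],[-0.0085,-0.33,-0.12,0,0,0],[-0.0085,-0.33,-0.12,0,0,0]])

```text
clock: 5.87
position: [471.4, 91.7, 37.4]
ee_rot: [-0.649, 0.76, 0.001, -0.003]
contact_force: [-1.1, -0.3, -1.4]
gripper_width: 58.2
```

Run:
```python
from h import *
from bench import arm
r=shot("wrist","w6");s=arm.read_state();print(s["position"],s["contact_force"],s["gripper_width"])
print(rimfit(r,(473.8,92.8),74+s["position"][2]-41,30),rimfit(r,(473.8,92.8),14,54))
```

```text
[472.32894155  92.18053612  38.61808811] [ 0.60468892  0.56373264 -1.83477409] 58.444429858521836
(array([470.77612616,  91.24186821]), np.float64(28.112939558489998), np.int64(81), 88) (array([474.1807533 ,  93.83280258]), np.float64(53.10336748556355), np.int64(55), 63)
```

View pics/w6.png

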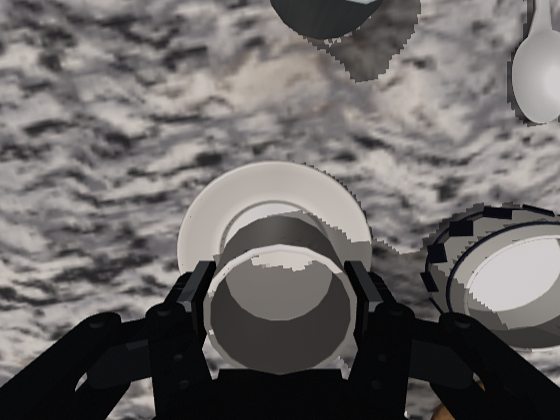

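Request:
step_arm(series=[[0.005,0.004,-0.008,0,0,0],[0.005,0.004,-0.016,0,0,0],[0.005,0.004,-0.022,0,0,0],[0.005,0.004,-0.022,0,0,0],[0.005,0.004,-0.022,0,0,0]])

```text
clock: 6.33
position: [475.3, 94.5, 31.1]
ee_rot: [-0.65, 0.76, -0.0, 0.0]
contact_force: [0.2, 0.2, -1.4]
gripper_width: 58.1
```

Request:
step_arm(series=[[-0.002,-0.002,-0.003,0,0,0],[-0.002,-0.002,-0.005,0,0,0],[-0.002,-0.002,-0.005,0,0,0]])

```text
clock: 6.58
position: [474.4, 93.5, 29.2]
ee_rot: [-0.65, 0.76, -0.0, -0.0]
contact_force: [-1.3, -0.1, 0.9]
gripper_width: 58.2
```

Request:
step_arm(series=[[0,0,0,0,0,0],[0,0,0,0,0,0],[0,0,0,0,0,0],[0,0,0,0,0,0],[0,0,0.04,0,0,0],[0,0,0.1,0,0,0],[0,0,0.2,0,0,0],[0,0,0.3,0,0,0],[0,0,0.35,0,0,0]], jaw=1)

```text
clock: 7.33
position: [476.4, 94.3, 173.7]
ee_rot: [-0.65, 0.76, -0.001, 0.003]
contact_force: [1.0, 0.7, -0.2]
gripper_width: 85.5
```

Run:
```python
from h import *
from bench import arm
r=shot("wrist","w7");s=arm.read_state();print(s["position"],s["contact_force"],s["gripper_width"])
print(rimfit(r,(473.8,92.8),62,30),rimfit(r,(473.8,92.8),14,54))
for c in[(477.9,224.5)]:print(rimfit(r,c,58,30))
```

```text
[478.1047063   94.93991309 176.29605295] [1.53912491 0.4007805  2.04642946] 85.18839195011383
(array([474.97883203,  93.22249917]), np.float64(27.92202881170846), np.int64(76), 87) (array([474.16255943,  93.58736346]), np.float64(53.14825671252398), np.int64(83), 86)
(array([478.41661707, 224.82325918]), np.float64(28.041947310703254), np.int64(68), 88)
```

View pics/w7.png

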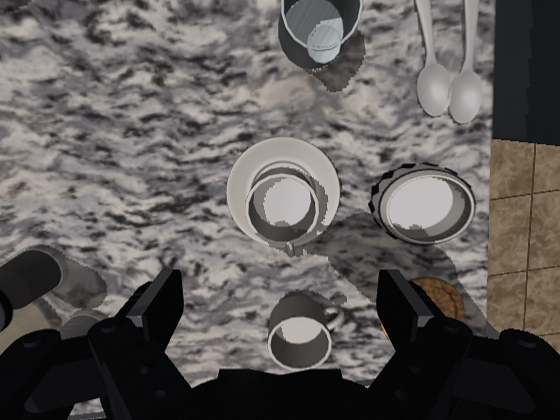

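Request:
step_arm(series=[[0,0.06,0,0,0,-0.08],[0,0.12,0,0,0,-0.16],[0.005,0.2,0,0,0,-0.24],[0.009,0.27,0,0,0,-0.32],[0.009,0.328,0,0,0,-0.4],[0.009,0.328,-0.05,0,0,-0.48],[0.009,0.328,-0.1,0,0,-0.56],[0.009,0.328,-0.15,0,0,-0.64],[0.009,0.328,-0.2,0,0,-0.7],[0.009,0.328,-0.2,0,0,-0.7],[0.009,0.328,-0.2,0,0,-0.7]])

```text
clock: 8.3
position: [477.6, 224.2, 88.0]
ee_rot: [-0.158, 0.987, -0.001, -0.001]
contact_force: [0.2, -0.1, 0.1]
gripper_width: 85.7
```

Run:
```python
from h import *
from bench import arm
r=shot("wrist","w8");s=arm.read_state();print(s["position"],s["ee_rot"],s["contact_force"],s["gripper_width"])
for c in[(478.2,224.5)]:print(rimfit(r,c,58,30))
```

```text
[478.38324148 224.86643471  89.2379607 ] [-1.58316312e-01  9.87388423e-01 -1.81038637e-04  1.20331246e-04] [ 0.09309957 -0.56144385  0.78325652] 85.31285293935471
(array([478.09027105, 225.42646147]), np.float64(27.653757943599746), np.int64(74), 88)
```

View pics/w8.png

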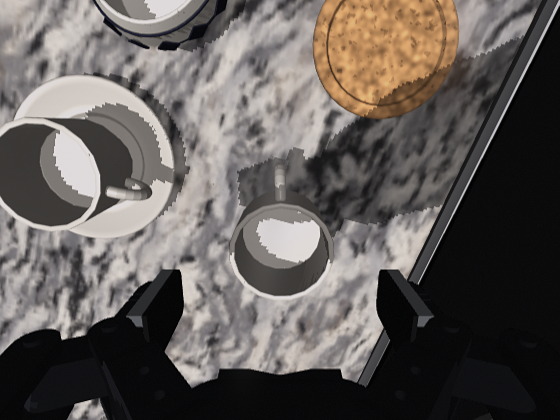

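Request:
step_arm(series=[[0,0,-0.06,0,0,0],[0,0,-0.11,0,0,0],[0,0,-0.14,0,0,0],[0,0,-0.16,0,0,0],[0,0,-0.16,0,0,0],[0,0,-0.16,0,0,0]])

```text
clock: 8.85
position: [478.8, 225.3, 25.9]
ee_rot: [-0.157, 0.988, 0.0, 0.001]
contact_force: [0.3, 0.6, -0.5]
gripper_width: 85.6
```

Request:
step_arm(series=[[0,0,0,0,0,0],[0,0,0,0,0,0],[0,0,0,0,0,0],[0,0,0,0,0,0],[0,0,0,0,0,0],[0,0,0,0,0,0],[0,0,0,0,0,0]], jaw=-1)

```text
clock: 9.43
position: [478.8, 225.4, 26.7]
ee_rot: [-0.157, 0.988, 0.001, 0.001]
contact_force: [-2.0, 0.3, 6.4]
gripper_width: 59.4
```

Run:
```python
from h import *;import pickle
from bench import arm
print(arm.read_state()["joints"],arm.read_state()["gripper_width"])
d=pickle.load(open("im0.pkl","rb"));s,i=d["scene"],d["side"];w1=pickle.load(open("w1.pkl","rb"))
print(cast(i,(207,215),0),cast(i,(235,204),0),cast(s,(386,220),0),cast(s,(422,231),0), "top",cast(s,(423,182),150))
```

```text
[ 7.46999558e-01  4.67611059e-01 -4.71900607e-01  6.51798693e-04
 -6.28653524e-01 -2.00233418e+00] 59.437069811521496
[[ 673.63944018 -122.32010913    0.        ]] [[ 6.59511885e+02 -2.23556331e+02  5.68434189e-14]] [[ 666.22837941 -182.58148572    0.        ]] [[ 661.06792192 -289.48006731    0.        ]] top [[ 640.04215965 -275.73535848  150.        ]]
```

Request:
step_arm(series=[[0,0,0.02,0,0,0],[0,0,0.05,0,0,0],[0,0,0.1,0,0,0],[0,-0.02,0.16,0,0,0],[0,-0.06,0.22,0,0,0],[0,-0.13,0.27,0,0,0],[0,-0.2,0.3,0,0,0],[0,-0.28,0.3,0,0,0],[0,-0.36,0.3,0,0,0],[0,-0.44,0.3,0,0,0],[0,-0.52,0.3,0,0,0],[0,-0.6,0.3,0,0,0]])

```text
clock: 10.43
position: [477.6, -16.7, 145.8]
ee_rot: [-0.157, 0.988, 0.0, 0.001]
contact_force: [0.5, -0.3, -0.7]
gripper_width: 59.0
```

Request:
step_arm(series=[[-0.005,-0.08,0,0,0,0],[-0.01,-0.17,0,0,0,0],[-0.02,-0.26,0,0,0,0],[-0.02,-0.35,0,0,0,0],[-0.02,-0.44,0,0,0,0],[-0.02,-0.53,0,0,0,0],[-0.02,-0.61,0,0,0,0],[-0.02,-0.67,-0.03,0,0,0],[-0.02,-0.713,-0.08,0,0,0],[-0.02,-0.713,-0.15,0,0,0],[-0.02,-0.713,-0.15,0,0,0],[-0.02,-0.713,-0.15,0,0,0]])

```text
clock: 11.43
position: [468.8, -300.3, 84.3]
ee_rot: [-0.157, 0.988, 0.001, -0.002]
contact_force: [1.0, -0.2, -0.8]
gripper_width: 58.7
```

Run:
```python
from h import *
from bench import arm
r=shot("wrist","w9");s=arm.read_state();p=s["position"];print(p,s["contact_force"],s["gripper_width"])
print(rimfit(r,p,58+p[2]-26,30),rimfit(r,(469.7,-301.3),14,54))
```

```text
[ 470.2580696  -300.44649641   85.77960131] [ 0.92852247 -0.18640486 -1.08433641] 58.7237574306528
(array([ 467.34036355, -300.08309735]), np.float64(28.588596352816662), np.int64(64), 84) (array([ 469.85992845, -300.51488772]), np.float64(53.23739691845951), np.int64(58), 70)
```

View pics/w9.png

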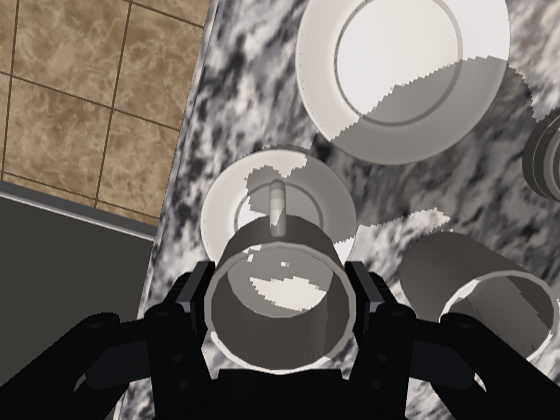

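Request:
step_arm(series=[[0.003,-0.001,-0.05,0,0,0],[0.003,-0.001,-0.09,0,0,0],[0.003,-0.001,-0.115,0,0,0],[0.003,-0.001,-0.128,0,0,0],[0.003,-0.001,-0.135,0,0,0],[0.003,-0.001,-0.138,0,0,0],[0.003,-0.001,-0.138,0,0,0],[0.003,-0.001,-0.138,0,0,0]])

```text
clock: 12.15
position: [472.0, -301.0, 30.8]
ee_rot: [-0.157, 0.988, -0.001, 0.001]
contact_force: [1.1, 1.5, 1.7]
gripper_width: 58.8
```

Request:
step_arm(series=[[-0.003,0,-0.001,0,0,0],[-0.003,0,-0.002,0,0,0],[-0.003,0,-0.002,0,0,0]])

```text
clock: 12.4
position: [472.0, -301.1, 30.7]
ee_rot: [-0.157, 0.988, -0.001, 0.002]
contact_force: [0.3, 2.9, 6.6]
gripper_width: 59.1
```

Request:
step_arm(series=[[0,0,0,0,0,0],[0,0,0,0,0,0],[0,0,0,0,0,0],[0,0,0,0,0,0],[0,0,0.04,0,0,0],[0,0,0.1,0,0,0],[0,0,0.2,0,0,0],[0,0,0.3,0,0,0],[0,0,0.35,0,0,0],[0,0,0.35,0,0,0]], jaw=1)

```text
clock: 13.23
position: [472.9, -302.3, 174.8]
ee_rot: [-0.157, 0.988, -0.003, 0.005]
contact_force: [-1.0, 0.1, 0.5]
gripper_width: 85.2
```

Run:
```python
from h import *
from bench import arm
r=shot("wrist","w10");s=arm.read_state();p=s["position"];print(p,s["contact_force"],s["gripper_width"],s["joints"])
print(rimfit(r,(470,-301),62,30),rimfit(r,(469.7,-301.3),14,54),rimfit(r,(465.8,-173.7),70,32))
```

```text
[ 471.33324314 -301.39348914  171.69464922] [ 0.22341267  0.15922524 -0.89174092] 85.69544125562582 [-2.79110589e-01  3.22095671e-01 -2.46455645e-01  3.08779778e-04
 -9.96079697e-01 -9.76767553e-01]
(array([ 472.05683295, -300.76956856]), np.float64(26.75262175420751), np.int64(76), 84) (array([ 469.25527157, -300.98443407]), np.float64(53.01147528398591), np.int64(81), 85) (array([ 466.30625136, -175.84872087]), np.float64(31.21176848311325), np.int64(80), 90)
```

View pics/w10.png

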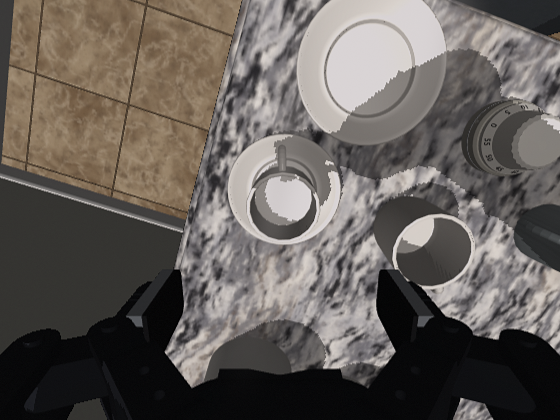

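Request:
step_arm(series=[[-0.004,0.06,0,0,0,0.06],[-0.012,0.13,0,0,0,0.12],[-0.012,0.2,0,0,0,0.18],[-0.012,0.27,-0.03,0,0,0.24],[-0.012,0.317,-0.08,0,0,0.27],[-0.012,0.317,-0.14,0,0,0.27],[-0.012,0.317,-0.175,0,0,0.27],[-0.012,0.317,-0.175,0,0,0.27],[-0.012,0.317,-0.175,0,0,0.27]])

```text
clock: 14.03
position: [464.1, -174.0, 97.4]
ee_rot: [-0.361, 0.932, 0.001, -0.002]
contact_force: [0.6, -0.1, -0.5]
gripper_width: 85.7
```

Run:
```python
from h import *
from bench import arm
r=shot("wrist","w11");s=arm.read_state();p=s["position"];print(p,s["ee_rot"],s["gripper_width"])
print(rimfit(r,(465.8,-174.5),70,32))
```

```text
[ 465.05348875 -174.23295853   98.53497268] [-3.61255363e-01  9.32466639e-01  1.55781535e-04 -7.10317334e-04] 85.11218057833509
(array([ 466.35161674, -175.21149535]), np.float64(31.130411826880174), np.int64(76), 90)
```

View pics/w11.png

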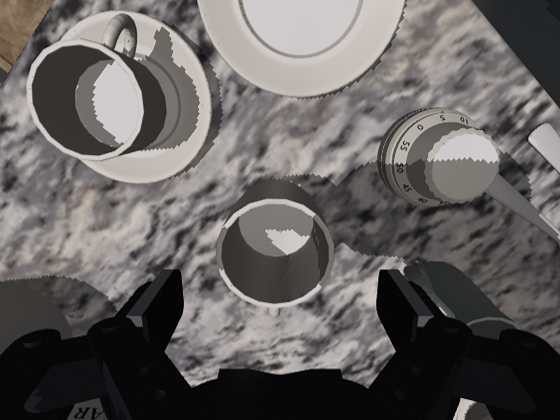

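Request:
step_arm(series=[[0.002,-0.002,-0.04,0,0,0],[0.002,-0.002,-0.08,0,0,0],[0.002,-0.002,-0.12,0,0,0],[0.002,-0.002,-0.15,0,0,0],[0.002,-0.002,-0.165,0,0,0],[0.002,-0.002,-0.165,0,0,0],[0.002,-0.002,-0.165,0,0,0]])

```text
clock: 14.67
position: [466.6, -175.1, 33.6]
ee_rot: [-0.361, 0.932, -0.0, 0.0]
contact_force: [-0.5, -0.6, 0.2]
gripper_width: 85.4
```

Request:
step_arm(series=[[0,0,0,0,0,0],[0,0,0,0,0,0],[0,0,0,0,0,0],[0,0,0,0,0,0],[0,0,0,0,0,0],[0,0,0,0,0,0],[0,0,0,0,0,0]], jaw=-1)

```text
clock: 15.25
position: [466.9, -175.0, 34.8]
ee_rot: [-0.362, 0.932, -0.001, 0.001]
contact_force: [-1.7, 0.9, 6.6]
gripper_width: 66.3
```

Request:
step_arm(series=[[0,0,0.02,0,0,0],[0,0,0.06,0,0,0],[-0.02,-0.015,0.11,0,0,0],[-0.06,-0.045,0.14,0,0,0],[-0.11,-0.08,0.15,0,0,0],[-0.16,-0.12,0.15,0,0,0],[-0.21,-0.16,0.15,0,0,0],[-0.26,-0.195,0.13,0,0,0],[-0.303,-0.224,0.1,0,0,0],[-0.303,-0.224,0.06,0,0,0],[-0.303,-0.224,0.06,0,0,0],[-0.303,-0.224,0.06,0,0,0]])

```text
clock: 16.25
position: [344.5, -264.5, 57.0]
ee_rot: [-0.361, 0.933, 0.0, -0.0]
contact_force: [-0.0, 0.3, -2.8]
gripper_width: 65.5
```

Run:
```python
from h import *
from bench import arm
r=shot("wrist","w12");s=arm.read_state();p=s["position"];print(p,s["contact_force"],s["gripper_width"])
print(rimfit(r,p,70+p[2]-33.8,32),rimfit(r,(345.5,-264.6),14,64))
```

```text
[ 345.55766999 -264.56180335   57.5580204 ] [ 0.79718799 -0.48226156 -1.79428253] 65.59005404458466
(array([ 343.80001859, -263.93552042]), np.float64(32.3316907325061), np.int64(54), 67) (array([ 345.44200194, -264.17249998]), np.float64(62.97115882372971), np.int64(55), 61)
```

View pics/w12.png

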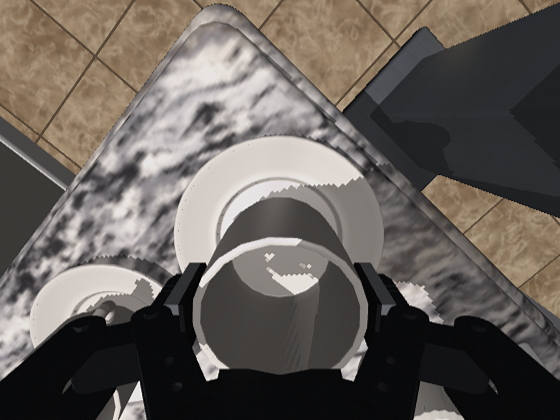

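Request:
step_arm(series=[[0.001,0,-0.02,0,0,0],[0.001,0,-0.035,0,0,0],[0.001,0,-0.043,0,0,0],[0.001,0,-0.048,0,0,0],[0.001,0,-0.048,0,0,0],[0.001,0,-0.048,0,0,0]])

```text
clock: 16.8
position: [345.3, -264.1, 38.8]
ee_rot: [-0.362, 0.932, 0.0, -0.0]
contact_force: [-2.1, 3.9, 10.7]
gripper_width: 66.0
```

Contact shows in the force (about 10 N), so the cup is on the well floor. I'll release it.

Request:
step_arm(series=[[0,0,0,0,0,0],[0,0,0,0,0,0],[0,0,0,0,0,0],[0,0,0,0,0,0],[0,0,0.04,0,0,0],[0,0,0.1,0,0,0],[0,0,0.2,0,0,0],[0,0,0.3,0,0,0],[0,0,0.35,0,0,0],[0,0,0.35,0,0,0]], jaw=1)

```text
clock: 17.63
position: [348.3, -265.8, 182.8]
ee_rot: [-0.362, 0.932, -0.004, 0.004]
contact_force: [-0.2, 0.4, 0.0]
gripper_width: 85.0
```

Run:
```python
from h import *
from bench import arm
r=shot("wrist","w13");s=arm.read_state();p=s["position"];print(p,s["contact_force"],s["gripper_width"],s["joints"])
print(rimfit(r,(345,-264),74,32),rimfit(r,(345.5,-264.6),14,64))
```

```text
[ 346.75019737 -264.91228018  180.09513214] [-0.73108553 -0.76033128 -1.24245666] 85.2322605922278 [-2.77328513e-01  1.07067903e-01 -5.11258294e-01  2.24849486e-04
 -9.45957147e-01 -5.54242705e-01]
(array([ 344.25820449, -264.28982862]), np.float64(30.984776765775294), np.int64(77), 89) (array([ 345.08006952, -264.23395578]), np.float64(62.97899399258696), np.int64(84), 86)
```

View pics/w13.png

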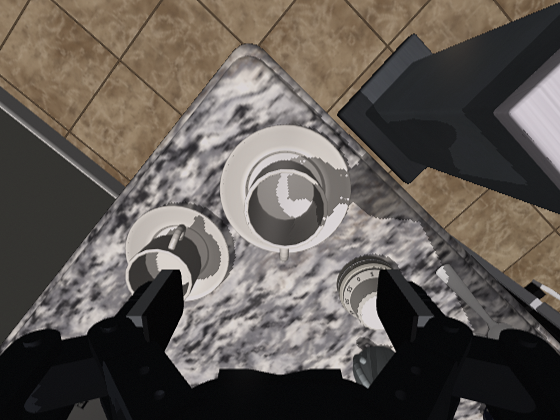

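Request:
step_arm(series=[[0.03,0.06,0,0,0,0.07],[0.06,0.14,0,0,0,0.14],[0.09,0.22,0,0,0,0.21],[0.12,0.3,0,0,0,0.28],[0.15,0.38,0,0,0,0.35],[0.18,0.46,-0.02,0,0,0.42],[0.204,0.53,-0.07,0,0,0.48],[0.204,0.56,-0.13,0,0,0.51],[0.204,0.56,-0.17,0,0,0.51],[0.204,0.56,-0.17,0,0,0.51],[0.204,0.56,-0.17,0,0,0.51]])

```text
clock: 18.6
position: [425.7, -40.7, 108.3]
ee_rot: [-0.696, 0.718, 0.001, -0.002]
contact_force: [-0.2, -0.9, 0.3]
gripper_width: 85.4
```

Run:
```python
from h import *
from bench import arm
r=shot("wrist","w14");s=arm.read_state();p=s["position"];print(p,s["ee_rot"],s["gripper_width"])
print(rimfit(r,(427.8,-40),75,25.5))
```

```text
[426.63910713 -40.72173035 109.36333824] [-6.96228202e-01  7.17819990e-01  2.73942021e-04 -8.23579228e-04] 85.5685673300941
(array([429.14113816, -40.52755379]), np.float64(25.124741470762086), np.int64(79), 88)
```

View pics/w14.png

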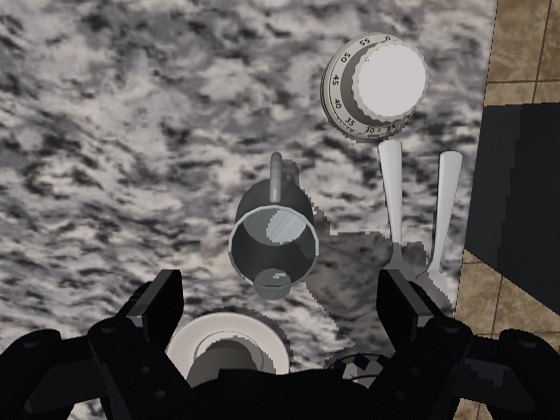

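Request:
step_arm(series=[[0.004,0,-0.05,0,0,0],[0.004,0,-0.1,0,0,0],[0.004,0,-0.14,0,0,0],[0.004,0,-0.17,0,0,0],[0.004,0,-0.188,0,0,0],[0.004,0,-0.188,0,0,0],[0.004,0,-0.188,0,0,0]])

```text
clock: 19.23
position: [429.0, -40.7, 35.1]
ee_rot: [-0.696, 0.718, -0.0, 0.0]
contact_force: [0.0, -0.8, 0.7]
gripper_width: 85.4
```

Request:
step_arm(series=[[0,0,0,0,0,0],[0,0,0,0,0,0],[0,0,0,0,0,0],[0,0,0,0,0,0],[0,0,0,0,0,0],[0,0,0,0,0,0],[0,0,0,0,0,0],[0,0,0,0,0,0]], jaw=-1)

```text
clock: 19.9
position: [429.2, -40.3, 35.9]
ee_rot: [-0.697, 0.718, -0.001, 0.001]
contact_force: [-1.5, -0.3, 7.7]
gripper_width: 51.9
```

Request:
step_arm(series=[[0,0,0.02,0,0,0],[0,0,0.06,0,0,0],[0,0,0.11,0,0,0],[0,0,0.16,0,0,0],[0,0,0.2,0,0,0],[0,0,0.22,0,0,0],[0,0,0.22,0,0,0]])

```text
clock: 20.48
position: [429.4, -40.1, 124.4]
ee_rot: [-0.696, 0.718, -0.001, 0.002]
contact_force: [0.1, 0.3, -2.7]
gripper_width: 51.8
```

Run:
```python
from h import *
from bench import arm
r=shot("side","s15");s=arm.read_state();p=s["position"];print(p,s["contact_force"],s["gripper_width"])
a=r["image"][120:320,150:410,::-1];cv2.imwrite("pics/s15c.png",cv2.resize(a,None,fx=3,fy=3,interpolation=cv2.INTER_CUBIC))
```

```text
[428.49220342 -40.27484804 123.04943961] [-0.02254454 -0.43269987 -2.07695922] 51.482488084337646
```

View pics/s15c.png

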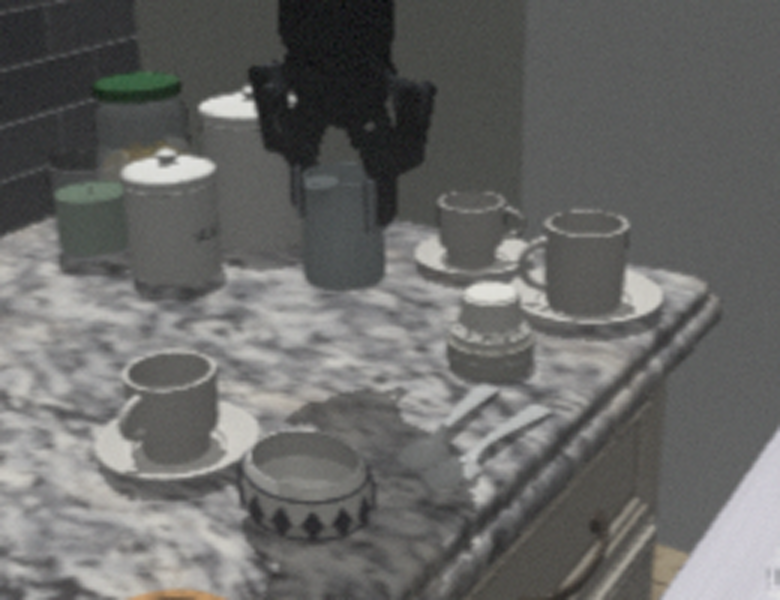

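Request:
step_arm(series=[[-0.01,0.04,0,0,0,0],[-0.03,0.1,0,0,0,0],[-0.05,0.18,0,0,0,0],[-0.075,0.26,0,0,0,0],[-0.1,0.34,0,0,0,0],[-0.12,0.42,0,0,0,0],[-0.14,0.5,0,0,0,0],[-0.16,0.57,0,0,0,0],[-0.18,0.63,0,0,0,0],[-0.195,0.68,0,0,0,0],[-0.2045,0.71,0,0,0,0],[-0.2045,0.722,-0.01,0,0,0]])

```text
clock: 21.53
position: [345.9, 249.8, 117.7]
ee_rot: [-0.697, 0.717, -0.0, -0.0]
contact_force: [-0.7, -0.2, -2.7]
gripper_width: 52.3
```

Request:
step_arm(series=[[0,0,-0.05,0,0,0],[0,0,-0.1,0,0,0],[0,0,-0.15,0,0,0],[0,0,-0.17,0,0,0],[0,0,-0.17,0,0,0],[0,0,-0.17,0,0,0]])

```text
clock: 22.03
position: [346.7, 247.8, 50.1]
ee_rot: [-0.696, 0.718, -0.0, -0.001]
contact_force: [0.2, 0.0, -2.2]
gripper_width: 51.9
```

Run:
```python
from h import *
from bench import arm
import pickle
r=shot("wrist","w16");s=arm.read_state();p=s["position"];print(p,s["contact_force"],s["gripper_width"])
print(rimfit(r,p,75+p[2]-35.5,25.5),rimfit(r,(347,248.6),6.5,45))
print(rimfit(pickle.load(open("w3.pkl","rb")),(347,248.6),6.5,45))
```

```text
[347.06732197 248.45540953  50.78682995] [-0.46758866  1.22967129 -2.00005624] 51.6638211257852
(array([346.0672003 , 246.41400703]), np.float64(24.72718991034427), np.int64(68), 85) (array([346.72358535, 248.70341205]), np.float64(44.17437232543893), np.int64(53), 63)
(array([347.01007669, 248.22226523]), np.float64(44.66620934591162), np.int64(54), 82)
```

View pics/w16.png

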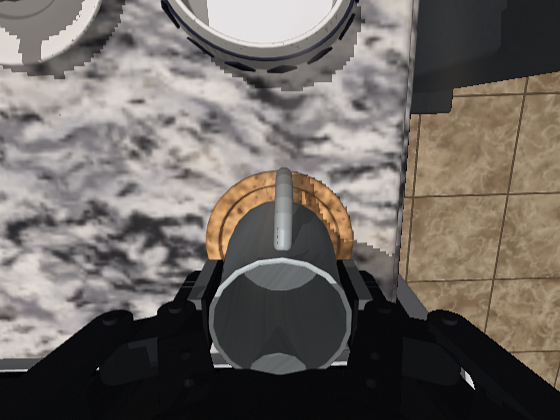

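Request:
step_arm(series=[[0,0.002,-0.012,0,0,0],[0,0.002,-0.022,0,0,0],[0,0.002,-0.028,0,0,0],[0,0.002,-0.031,0,0,0],[0,0.002,-0.031,0,0,0],[0,0.002,-0.031,0,0,0]])

```text
clock: 22.58
position: [346.7, 249.3, 39.0]
ee_rot: [-0.696, 0.718, -0.0, 0.0]
contact_force: [-3.5, -1.2, 5.4]
gripper_width: 51.5
```

Contact again, so I'll release, retreat and check everything.

Request:
step_arm(series=[[0,0,0,0,0,0],[0,0,0,0,0,0],[0,0,0,0,0,0],[0,0,0,0,0,0],[0,0,0.04,0,0,0],[0,0,0.1,0,0,0],[0,0,0.2,0,0,0],[0,0,0.3,0,0,0],[0,0,0.4,0,0,0],[0,0,0.5,0,0,0],[0,0,0.55,0,0,0]], jaw=1)

```text
clock: 23.5
position: [348.0, 250.4, 263.5]
ee_rot: [-0.697, 0.718, 0.0, 0.004]
contact_force: [0.1, 0.4, 0.2]
gripper_width: 85.6
```

Run:
```python
from h import *
from bench import arm
r=shot("wrist","w17");s=arm.read_state();p=s["position"];print(p,s["contact_force"],s["gripper_width"])
print(rimfit(r,(347,248.6),78,25.5),rimfit(r,(347,248.6),6.5,45));print(rimfit(r,(475,93),62,29),rimfit(r,(474,93),14,54))
for n in("side","scene"):
    q=shot(n,n+"17");a=q["image"][165:365,100:380] if n=="side" else q["image"][155:305,180:440]
    cv2.imwrite(f"pics/{n}17c.png",cv2.resize(a[:,:,::-1],None,fx=2.8,fy=2.8,interpolation=cv2.INTER_CUBIC))
```

```text
[349.11257499 251.48048021 265.74720409] [0.18972834 0.71282689 3.52288896] 85.46065150559058
(array([346.19909811, 248.4516958 ]), np.float64(25.029975769431058), np.int64(77), 87) (array([346.52190387, 248.73880115]), np.float64(44.92105907183307), np.int64(48), 73)
(array([474.08572863,  94.39149045]), np.float64(28.124449765945272), np.int64(61), 73) (array([474.12612701,  93.22700012]), np.float64(53.04654589982631), np.int64(61), 62)
```

View pics/w17.png

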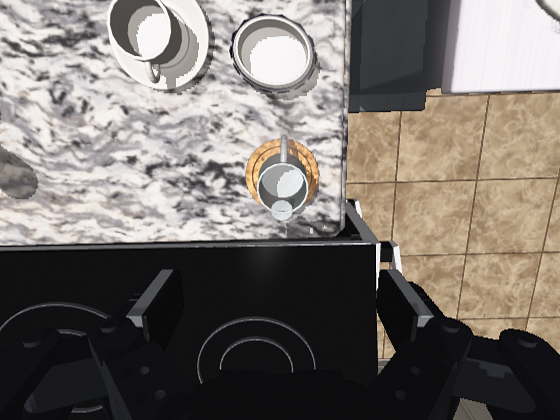

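View pics/side17c.png

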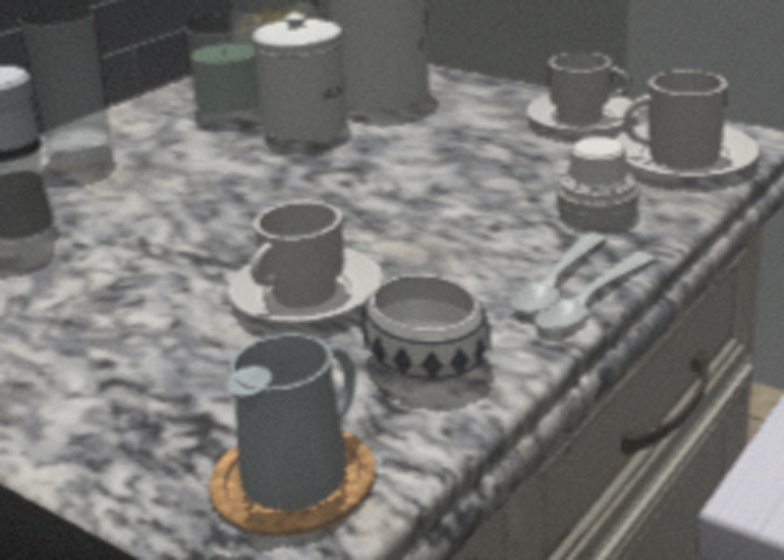

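View pics/scene17c.png

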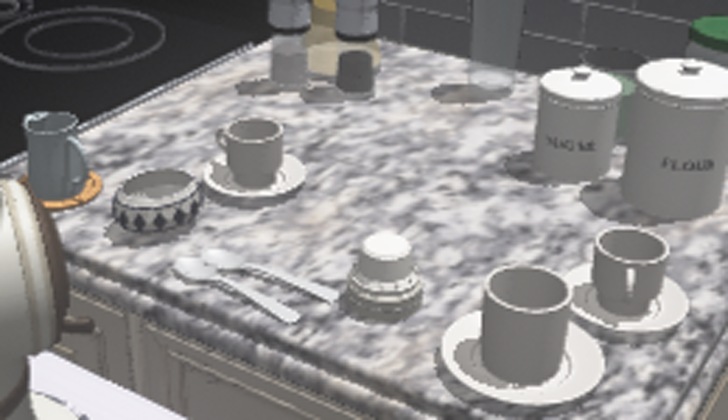

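```bash
python3 -c "
from bench import arm
print(arm.job_done())"
```

```text
the job is handed in; nothing more can be done
None
```

I set all four pieces out and handed the job in at about 24 s of the 104 s allowed. I lifted the upper espresso cup off alone and put it on the saucer beside the sugar bowl. Then the lower espresso cup went on the other small saucer, the large cup on the large saucer and the jug on the coaster.

My last checks, from circle fits in the wrist camera after each release:

| Item | Offset from middle | Limit |
|---|---|---|
| Upper espresso cup | about 1 mm | 10 mm |
| Lower espresso cup | about 3 mm, mostly in x | 10 mm |
| Large cup | about 1 mm | 10 mm |
| Jug | about 0.5 mm | 10 mm |

- **Left alone:** the saucers and the coaster measured within about 1 mm of where they lay. The sugar bowl and timer looked unmoved in the pictures.
- **Standing flat:** all four look upright and seated in the last pictures. I judged this by eye and by the heights and light contact forces at release, not by measuring tilt.
- **Disagreements:** the side camera's calibration was about 15 mm off the wrist and scene views, so I used it only for looking. Rim radii came out 1–3 mm small, which did not visibly affect the centres. The lower cup's offset comes from a single wrist view.

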